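# Put the stray stacking cups away on their twins in the drawer

## Task

Two stacking dessert cups, a round one and a square one, have been left on the counter; put each away in the open drawer by nesting it, upright and fully seated on its shoulder, in the cup of the same shape that stands there. Set them down, do not let them drop in, and leave the straight-sided ramekin, the straight-sided square tumbler (neither has a stepped foot, so they will not nest) and everything else on the counter where they are.

Things in the scene. Friction and masses are not known exactly. Their poses are not given: they have to be found in the camera images.
- round_cup_c (a point): Stray round white ceramic stacking cup, 60 mm high, 0.18 kg: a 26 mm high foot tapering from 40 mm (bottom) to 50 mm across, then a flat shoulder and a straight upper part 64 mm across outside (mouth 56 mm, inner floor 30 mm below the rim). Point: its centre, 30 mm above its underside, z up. Seated, this is 34 mm above its twin's centre, shoulder on the twin's rim.
- square_cup_c (a point): Stray square white ceramic stacking cup, 60 mm high, 0.18 kg: a 26 mm high foot tapering from 32 mm (bottom) to 42 mm square, then a flat shoulder and a straight upper part 56 mm square outside (mouth 48 mm, inner floor 30 mm below the rim). Point: its centre, 30 mm above its underside; x, y square to its sides. Seated (any quarter turn), 34 mm above its twin's centre.
- round_base_c (a point): Round cup standing loose, mouth up, in the drawer: the twin of the stray round cup, same shape and size. Point: its centre, 30 mm above its underside, z up.
- square_base_c (a point): Square cup standing loose, mouth up, in the drawer: the twin of the stray square cup, same shape and size. Point: its centre, 30 mm above its underside; x, y square to its sides.
- chest: Fixed low white chest, 112 mm high, its drawer open to the robot (does not move). Origin on the counter below the open drawer's middle; x to the chest, y across. Drawer inside: x -107 to 100, y -142 to 142 mm; floor 16, sides 66, front 90 mm above the counter; case from x = 100 mm. The cups in it stand near y = 65 and -65 mm, either way round.
- ramekin_c (a point): Straight-sided round white ramekin, fluted, 66 mm across, 40 mm high, no stepped foot; stands among the stray cups, to be left alone. This point is its centre, 20 mm above its underside.
- tumbler_c (a point): Straight-sided square white tumbler, 50 x 50 mm, 80 mm high, no stepped foot; stands among the stray cups, to be left alone. This point is its centre, 40 mm above its underside; x and y square to its sides.
- spoon: Brass spoon, 170 mm long, lying on the counter left of the cups, to be left alone.
There are look-alikes about, which are no part of the job. What is shaped like the part that bears square_cup_c but turquoise is not meant. Leave any brown look-alike of the part that bears square_base_c alone.

How it is judged (in metres and radians):
At the end, for the whole second after the job is handed in: Each stray cup is nested in its own shape's drawer cup: centre 30 to 38 mm above the twin's, within 7 mm sideways, both tilted under 0.12 rad and at rest, twins on the drawer floor. Ramekin, tumbler and spoon within 30 mm of their starts (z of round_cup_c in the frame of round_base_c between 0.03 and 0.038 m and horizontal distance between round_cup_c and round_base_c below 0.007 m and angle between each of round_cup_c, round_base_c, square_cup_c, square_base_c's own z axis and vertical below 0.12 rad and z of each of round_base_c, square_base_c in the frame of chest below 0.056 m and x of round_base_c in the frame of chest between -0.105 and 0.105 m and y of round_base_c in the frame of chest between -0.145 and 0.145 m and linear speed of each of round_cup, round_base, square_cup, square_base below 0.02 m/s and z of square_cup_c in the frame of square_base_c between 0.03 and 0.038 m and horizontal distance between square_cup_c and square_base_c below 0.007 m and x of square_base_c in the frame of chest between -0.105 and 0.105 m and y of square_base_c in the frame of chest between -0.145 and 0.145 m and distance of each of ramekin_c, tumbler_c, spoon from where it was at the start of the episode below 0.03 m); the robot touches nothing.
It fails at once if the round cup is dropped: it falls untouched faster than 0.65 m/s (a fall of over 2 cm) (linear speed of round_cup above 0.65 m/s and contact force between round_cup and the fingers below 0.05 N).
It fails at once if the square cup is dropped: it falls untouched faster than 0.65 m/s (a fall of over 2 cm) (linear speed of square_cup above 0.65 m/s and contact force between square_cup and the fingers below 0.05 N).
It fails at once if the ramekin is pushed away or tipped (distance of ramekin_c from where it was at the start of the episode above 0.03 m or angle between ramekin_c's own z axis and vertical above 0.35 rad).
It fails at once if the tumbler is pushed away or tipped (distance of tumbler_c from where it was at the start of the episode above 0.03 m or angle between tumbler_c's own z axis and vertical above 0.35 rad).
It also fails if it takes over 64 s, if anything falls off the work surface, if the arm or the gripper's body presses on something with over 40 N, if the wrist force passes 120 N, or if a joint passes its speed limit or range.

## Robot

A 6-joint arm with a two-finger parallel gripper is mounted at the origin on the work surface. World frame = base frame: x ahead of the robot, y to its left, z up, the work surface at z = 0. Lengths are in m, angles in degrees, forces in N, time in s.
With the tool pointing down it reaches from about 0.35 to 0.875 m from the base axis. Payload 4.2 kg.
Tool frame: the origin (TCP) lies where the fingers leave the gripper's body, on its centre line; the fingertips stand 70 mm ahead of it and the grasp point (between the pads) lies 51 mm ahead of it; z points along the fingers, y is the direction in which the jaws open and shut (so a half turn about z gives the same grasp; the last joint's range is limited). The gripper opens to 87 mm and grips with 3 to 60 N. Pads are 19 mm wide; open, the fingers measure 117 mm over their backs; the gripper's body (75 mm by 190 mm) begins 51 mm behind the grasp point.
Start: joints at [-56.402, 22.042, 0.453, 0, -68.411, -14.817], TCP at [0.201, -0.592, 0.292] pointing down, gripper open.
Joint ranges: [-179.83, 179.83], [-69.29, 118.12], [-61.27, 80.66], [-181.25, 117.63], [-171.15, -9.14], [-177.46, 177.46]. Speed limits (degrees/s): [159.86, 159.86, 180, 180, 180, 180].

## Interface

Orientations are given as a 3x3 rotation matrix whose columns are the frame's x, y, z axes.
In Python, from station import sense, cams, job gives the robot as it stands. The module is installed in compiled form; this text tells all that it offers.
- The arm moves only by the shell command python3 -m handwheel 'ROWS'. ROWS is JSON, a list of rows, each a list of 5 numbers: the shift along the tool's x, y, z in cm, then the turn about the tool's z in degrees, then the opening, from 0 (shut) to 1 (fully open). A call has 1 to 10 rows; each row shifts and turns the commanded pose from where the row before left it, along the tool's axes as they then stand; what a row does not reach is not made up. A row lasts 1/8 s, in which the tool goes at most 62.5 mm and 10.7 degrees, less where a joint would pass 70% of its speed; a pose out of reach is approached as far as the arm can. A call with a gripper value outside its range is refused whole. The fingers move at their own pace and stop on an object; the grip force is fixed at half the most. Time passes only in rows, so rows that do not move let the fingers close. It gives the time, the measured TCP pose, the force and the opening at its end, in the units of the state.
- sense(): the state, without advancing time (a new reading comes with each control period).
- cams.capture(name): name is "scene" or "top" or "wrist"; returns the picture (480x640x3 uint8, red, green, blue); there is no depth.
- cams.camera_params(name): a dict with "fx", "fy", "cx", "cy" (pixels), "origin" and "rotation" of the camera in the world. Camera axes: x right, y down, z forward; pixel columns grow to the right and rows downward; lengths in m; the calibration is good to about 2 mm. A picture is of the moment at which its call begins: read the wrist's pose just before it. camera_params takes no time and is no camera call; for the wrist camera it gives the pose at the moment of the call.
- job.finish_job(): hands the job in, once; it reports no verdict.
The state is a dict: "time_s": time; "joints": joint angles; "joint_velocities": joint speeds; "effort": joint torques, N m; "tcp_pos": TCP position; "ee_rot": TCP orientation; "wrist_force": force on the tool from outside, world axes, zero at the start; "moment": the same for the moment, N m; "gripper_width": opening from 0.0 (shut) to 1.0 (fully open).
Only numpy, scipy, OpenCV 4.12 (cv2) and the standard library are available. Lean on these libraries where they do the work, as an engineer would, in place of code of your own. Each camera call takes 0.05 s, during which the arm holds its last target. There are 200 camera calls.

## Working session

There is one attempt and no reset: what is moved stays moved. The work goes in short steps, Python scripts to look and compute and a shell command to move; the robot and the scene stay as the last step left them, time stands still between calls to the robot, and variables do not carry over. Pictures are saved under pics/ and viewed, about 8 in all and at most 12, crops included, and the job is handed in when it is done.

```bash
mkdir -p pics; cat > h.py <<'E'
import numpy as np, cv2
from station import sense, cams, job
def ray(p,u,v):
    d=np.array(p['rotation'])@np.array([(u-p['cx'])/p['fx'],(v-p['cy'])/p['fy'],1.]); return np.array(p['origin']),d
def onz(p,u,v,z):
    o,d=ray(p,u,v); return o+d*(z-o[2])/d[2]
def proj(p,X):
    c=np.array(p['rotation']).T@(np.array(X)-np.array(p['origin'])); return np.array([p['fx']*c[0]/c[2]+p['cx'],p['fy']*c[1]/c[2]+p['cy']])
def tri(p,a,q,b):
    o1,d1=ray(p,*a);o2,d2=ray(q,*b); s=np.linalg.lstsq(np.c_[d1,-d2],o2-o1,rcond=None)[0]
    x,y=o1+d1*s[0],o2+d2*s[1]; return (x+y)/2,np.linalg.norm(x-y)
def snap(n,f):
    p=cams.camera_params(n); im=cams.capture(n)[:,:,::-1].copy(); cv2.imwrite('pics/'+f,im); return p,im
E
python3 - <<'E'
from h import *
s=sense();print(s)
for n in('top','scene'):
    p,im=snap(n,n+'0.png');print(n,p)
E
```

```text
{'time_s': 0.0, 'joints': array([-5.64017518e+01,  2.20915882e+01,  3.81039245e-01, -2.90939853e-02,
       -6.84090227e+01, -1.48173893e+01]), 'joint_velocities': array([ 0.04296469, -0.05874289,  0.09142408,  0.00744843,  0.01272182,
       -0.0955038 ]), 'effort': array([-1.95247136e-03, -3.90667927e+01,  1.87402457e+01,  4.21990201e+00,
        1.09001168e-02, -1.91237582e-04]), 'tcp_pos': array([ 0.20111622, -0.59130036,  0.29115904]), 'ee_rot': array([[-9.46817138e-01, -3.21771233e-01, -7.61527461e-04],
       [-3.21772125e-01,  9.46815030e-01,  1.99951182e-03],
       [ 7.76402622e-05,  2.13821037e-03, -9.99997711e-01]]), 'wrist_force': array([-0.58033349, -0.85001355, -0.38416179]), 'moment': array([ 0.04300796, -0.06160071,  0.00379087]), 'gripper_width': 0.9983980102227644}
top {'fx': 545.2738178995238, 'fy': 545.2738178995238, 'cx': 329.33128175961775, 'cy': 250.35027661556143, 'origin': array([ 0.42664847, -0.02343601,  1.48304301]), 'rotation': array([[-0.01079341, -0.99941051,  0.03259031],
       [-0.99973298,  0.01145139,  0.02007059],
       [-0.02043197, -0.03236498, -0.99926725]])}
scene {'fx': 543.5186212055462, 'fy': 543.5186212055462, 'cx': 317.6203636180995, 'cy': 249.13653633872696, 'origin': array([ 1.06520854, -0.96152935,  0.96303135]), 'rotation': array([[ 8.58204441e-01,  3.20300274e-01, -4.01114537e-01],
       [ 5.13308033e-01, -5.35539251e-01,  6.70606124e-01],
       [-1.72538698e-05, -7.81412468e-01, -6.24014867e-01]])}
```

View pics/top0.png

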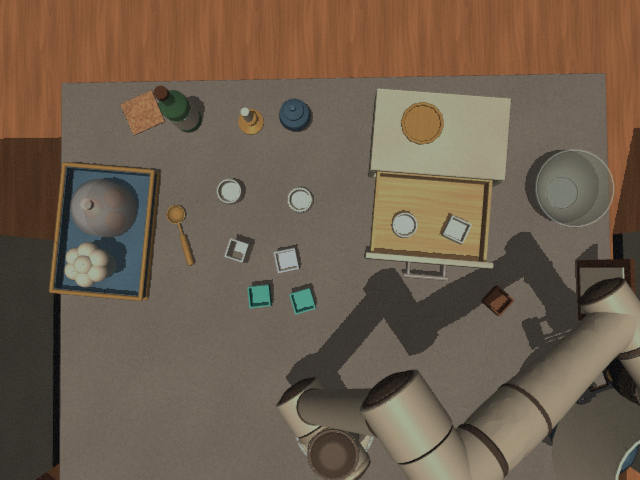

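View pics/scene0.png

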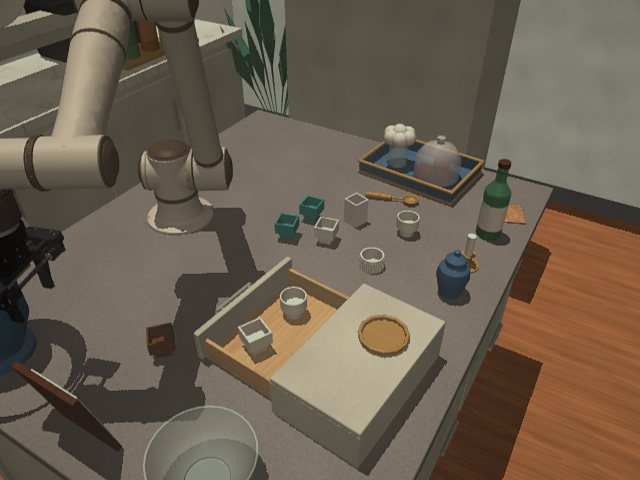

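```bash
python3 - <<'E'
from h import *
t=cv2.imread('pics/top0.png');s=cv2.imread('pics/scene0.png')
a=cv2.resize(t[170:315,200:330],(400,446),interpolation=3);b=cv2.resize(s[180:290,260:440],(730,446),interpolation=3)[:, :400*2]
b=cv2.resize(s[185:295,270:430],(400,275),interpolation=3)
c=cv2.resize(t[200:260,370:490],(400,200),interpolation=3);d=cv2.resize(s[270:370,220:340],(400,333),interpolation=3)
L=np.vstack([a,np.zeros((10,400,3),np.uint8)]);R=np.vstack([b,d]);H=max(456+0,608)
out=np.zeros((600,800,3),np.uint8);out[:446,:400]=a;out[:275,400:]=b;out[275:600,400:]=d[:325];out[446:600,:400]=c[:154]
cv2.imwrite('pics/crop1.png',out)
for n,im,seeds in(('top',t,[(229,190),(300,200),(237,250),(287,260),(404,224),(456,229)]),('scene',s,[(408,222),(372,260),(356,210),(326,230),(293,302),(255,336)])):
    hsv=cv2.cvtColor(im,cv2.COLOR_BGR2HSV);m=((hsv[...,1]<45)&(hsv[...,2]>135)).astype(np.uint8)
    cs,_=cv2.findContours(m,cv2.RETR_EXTERNAL,2)
    for q in seeds:
        k=min(cs,key=lambda k:-cv2.pointPolygonTest(k,q,True) if len(k)>4 else 1e9)
        print(n,q,cv2.boundingRect(k),cv2.contourArea(k),[np.round(v,1) for v in cv2.minAreaRect(k)])
E
```

```text
top (229, 190) (217, 179, 24, 24) 416.0 [array([228.5, 190.5]), array([23., 23.]), np.float64(90.0)]
top (300, 200) (287, 188, 25, 24) 417.5 [array([299.2, 199.1]), array([23.7, 23.3]), np.float64(26.6)]
top (237, 250) (224, 238, 24, 24) 333.0 [array([235.7, 250. ]), array([19. , 19.3]), np.float64(18.4)]
top (287, 260) (274, 249, 25, 24) 409.5 [array([285.8, 260.3]), array([21. , 21.4]), np.float64(78.7)]
top (404, 224) (393, 213, 24, 24) 429.0 [array([404.5, 224.5]), array([23., 23.]), np.float64(90.0)]
top (456, 229) (444, 216, 28, 28) 424.0 [array([457.2, 229.1]), array([21. , 21.5]), np.float64(26.6)]
scene (408, 222) (397, 210, 23, 14) 221.5 [array([408. , 216.5]), array([13., 22.]), np.float64(90.0)]
scene (372, 260) (360, 247, 25, 16) 278.5 [array([372. , 254.5]), array([15., 24.]), np.float64(90.0)]
scene (356, 210) (345, 192, 23, 14) 161.0 [array([356.2, 198.7]), array([19.7, 12.4]), np.float64(32.0)]
scene (326, 230) (314, 216, 25, 15) 57.0 [array([326. , 223.2]), array([22.4, 12.9]), np.float64(11.3)]
scene (293, 302) (280, 286, 26, 20) 363.0 [array([292.5, 295.5]), array([25., 19.]), np.float64(0.0)]
scene (255, 336) (238, 318, 34, 25) 438.0 [array([254.4, 329.3]), array([20.6, 27.3]), np.float64(63.4)]
```

View pics/crop1.png

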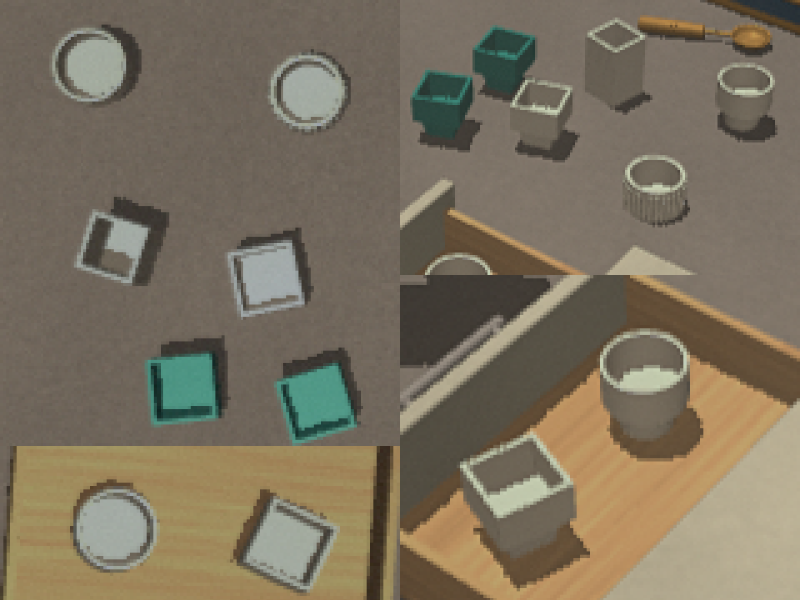

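The crop settles which thing is which. The stray round cup is at top (228,190) and scene (408,216): smooth, with a stepped foot. The fluted ramekin is at top (299,199) and scene (372,254). The stray square cup is at top (286,260) and scene (326,223): white and stepped. The tall tumbler without a step is at top (236,250). The two turquoise look-alikes sit below these and are left alone. In the drawer, the round twin is at top (404,224) and the square twin at (457,229).

```bash
python3 - <<'E'
from h import *
p=cams.camera_params('top');q=cams.camera_params('scene')
T=dict(round=((228.5,190.5),(408,216.8)),ram=((299.5,199.5),(372,254.5)),tumb=((236.5,250),(356.2,198.7)),square=((286.2,260.3),(326.3,223.2)),rb=((404.5,224.5),(292.5,295.5)),sb=((457.2,229.1),(254.4,329.3)))
for k,(a,b) in T.items():
    x,e=tri(p,a,q,b); print(k,x.round(4),round(e,4))
# orientation of squares from top
t=cv2.imread('pics/top0.png');hsv=cv2.cvtColor(t,cv2.COLOR_BGR2HSV);m=((hsv[...,1]<45)&(hsv[...,2]>135)).astype(np.uint8)
cs,_=cv2.findContours(m,cv2.RETR_EXTERNAL,2)
for n,c,z in(('sq',(287,260),.06),('sb',(456,229),.076),('tumb',(237,250),.08)):
    k=min(cs,key=lambda k:-cv2.pointPolygonTest(k,c,True) if len(k)>4 else 1e9)
    w=np.array([onz(p,*u,z)[:2] for u in k[:,0]])*1000
    print(n,cv2.minAreaRect(w.astype(np.float32)))
for c in [(366,255),(492,264),(373,172),(493,178)]: print(onz(p,*c,.08).round(3))
E
```

```text
round [0.6328 0.268  0.062 ] 0.0012
ram [0.6099 0.0834 0.0418] 0.0005
tumb [0.4759 0.2438 0.0846] 0.0001
square [0.4482 0.1178 0.064 ] 0.0001
rb [ 0.536  -0.1902  0.0776] 0.0021
sb [ 0.5228 -0.3247  0.0784] 0.0012
sq ((448.32513427734375, 119.3690185546875), (54.93605041503906, 55.94084548950195), 10.894760131835938)
sb ((523.4972534179688, -324.8315124511719), (53.79511260986328, 55.409454345703125), 62.57733917236328)
tumb ((476.02734375, 246.8446502685547), (49.291893005371094, 49.83442687988281), 71.15165710449219)
[ 0.459 -0.089  0.08 ]
[ 0.433 -0.411  0.08 ]
[ 0.674 -0.11   0.08 ]
[ 0.654 -0.418  0.08 ]
```

```bash
python3 -m handwheel '[[-3.5,4.5,0,0,1],[-3.5,4.5,0,0,1],[-3.5,4.5,0,0,1],[-3.5,4.5,0,0,1],[-3.5,4.5,0,0,1],[-3.5,4.5,0,0,1],[-3.5,4.5,0,0,1],[-3.5,4.5,0,0,1],[-3.5,4.5,0,0,1],[-3.5,4.5,0,0,1]]'; python3 -m handwheel '[[-3.5,4.5,0,0,1],[-3.5,4.5,0,0,1],[-2.0,4.0,0,0,1],[0,0,0,8,1],[0,0,0,0,1]]'
cat >> h.py <<'E'
def toolmove(target,yaw=None):
    s=sense();R=s['ee_rot'];d=np.array(target)-s['tcp_pos'];yd=np.degrees(np.arctan2(R[1,1],R[0,1]))
    print('t',round(s['time_s'],2),'tcp',s['tcp_pos'].round(4),'yawY',yd.round(1),'tilt z',R[:,2].round(4),'move cm',(R.T@d*100).round(2),'turn',None if yaw is None else round(yd-yaw,1),'F',s['wrist_force'].round(1),'w',round(s['gripper_width'],3))
E
python3 - <<'E'
from h import *
toolmove([.448,.119,.29],100.9)
p,im=snap('wrist','w1.png');print(p)
for X in ([.448,.119,.06],[.633,.268,.06],[.476,.245,.08]):print(proj(p,X))
E
```

```text
time_s: 1.35
tcp_pos: [0.3877, -0.0511, 0.2923]
ee_rot: [[-0.947, -0.322, 0.001], [-0.322, 0.947, 0.0], [-0.001, 0.0, -1.0]]
wrist_force: [0.4, -0.1, 0.4]
gripper_width: 1.007
time_s: 1.98
tcp_pos: [0.4308, 0.0995, 0.2918]
ee_rot: [[-0.982, -0.19, -0.001], [-0.19, 0.982, -0.0], [0.001, -0.0, -1.0]]
wrist_force: [0.1, -0.6, -0.1]
gripper_width: 1.001
t 1.98 tcp [0.4308 0.0995 0.2918] yawY 100.9 tilt z [-1.1e-03 -5.0e-04 -1.0e+00] move cm [-2.06  1.59  0.17] turn 0.0 F [ 0.1 -0.6 -0.1] w 1.001
{'fx': 378.1257912908081, 'fy': 378.1257912908081, 'cx': 322.80843655903834, 'cy': 247.5203408682849, 'origin': array([0.3655843 , 0.08690882, 0.3845918 ]), 'rotation': array([[-0.19025722,  0.95230827,  0.23856058],
       [ 0.98173377,  0.18480043,  0.04525039],
       [-0.00099378,  0.24281219, -0.97007281]])}
[340.98077721 253.82347153]
[447.16187278 452.10401868]
[477.40410052 316.95282226]
```

View pics/w1.png

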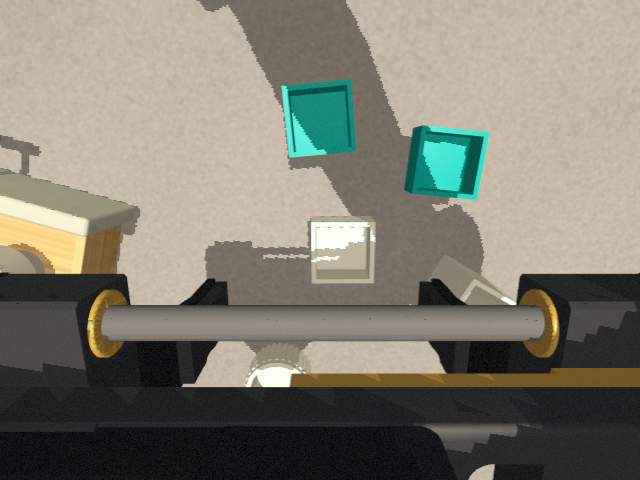

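The wrist view has the white square cup at corners (311,217), (374,217), (375,283) and (312,283), square to the jaws. The turquoise cups are above it at (320,118) and (447,162), and the tumbler's edge is at (475,280).

```bash
python3 - <<'E'
from h import *
p=cams.camera_params('wrist')
c=np.array([onz(p,u,v,.06) for u,v in((311,217),(374.5,217),(375,283),(312,283))]);print(c.round(4),c.mean(0))
t=cams.camera_params('top')
print('height check',tri(p,(343,250),t,(286.2,260.3)))
toolmove([*c.mean(0)[:2],.099],100.9)
E
```

```text
[[0.4207 0.0864 0.06  ]
 [0.4102 0.1405 0.06  ]
 [0.4691 0.1544 0.06  ]
 [0.4799 0.0983 0.06  ]] [0.44496145 0.11989561 0.06      ]
height check (array([0.44858773, 0.12069802, 0.04243288]), np.float64(0.0014824129398615614))
t 2.02 tcp [0.4308 0.099  0.2919] yawY 100.9 tilt z [-9.e-04 -4.e-04 -1.e+00] move cm [-1.8   1.79 19.29] turn 0.0 F [ 0.6 -0.8 -0.5] w 0.999
```

```bash
python3 -m handwheel '[[-2.0,1.65,2,0,1],[0,0,5,0,1],[0,0,5,0,1],[0,0,3.3,0,1],[0,0,2,0,1],[0,0,2,0,1],[0,0,0,0,1]]'; python3 -m handwheel '[[0,0,0,0,0.6],[0,0,0,0,0.5],[0,0,0,0,0.4],[0,0,0,0,0.4],[0,0,0,0,0.4]]'
```

```text
time_s: 2.9
tcp_pos: [0.4469, 0.1179, 0.0982]
ee_rot: [[-0.982, -0.187, -0.003], [-0.187, 0.982, -0.002], [0.003, -0.001, -1.0]]
wrist_force: [0.2, 1.1, 0.4]
gripper_width: 1.001
time_s: 3.52
tcp_pos: [0.448, 0.1194, 0.0997]
ee_rot: [[-0.982, -0.187, 0.001], [-0.187, 0.982, 0.001], [-0.001, 0.0, -1.0]]
wrist_force: [-0.3, 0.3, 3.2]
gripper_width: 0.64
```

```bash
python3 -m handwheel '[[0,0,-2,0,0.4],[0,0,-4,0,0.4],[0,0,-5,9.5,0.4],[0,0,-5,9.5,0.4],[0,0,-4,9.5,0.4],[0,0,0,9.8,0.4],[0,0,0,0,0.4]]'
python3 - <<'E'
from h import *
toolmove([.5232,-.3248,.30],62.6)
p,im=snap('wrist','w2.png')
s=sense();print(proj(p,s['tcp_pos']+s['ee_rot']@[0,0,.039]), p['origin']-s['tcp_pos'])
E
```

```text
time_s: 4.4
tcp_pos: [0.447, 0.1188, 0.2988]
ee_rot: [[-0.888, 0.461, -0.001], [0.461, 0.888, -0.0], [0.001, -0.001, -1.0]]
wrist_force: [0.3, 0.3, -2.7]
gripper_width: 0.645
t 4.4 tcp [0.447  0.1188 0.2988] yawY 62.6 tilt z [-0.0013 -0.     -1.    ] move cm [-27.2  -35.86  -0.13] turn -0.0 F [ 0.3  0.3 -2.7] w 0.645
[323.16318317 331.67726393] [-0.05895416  0.03041864  0.09325989]
```

View pics/w2.png

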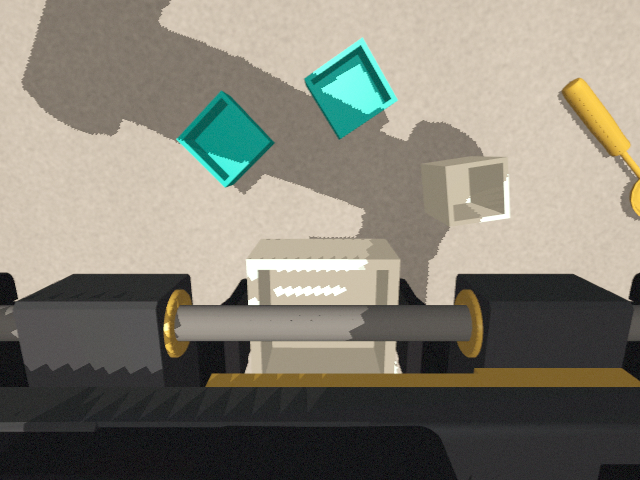

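The held cup is square between the fingers, with its near rim edge at row 259, columns 247–400. Next I go over the drawer with an offset so the camera can see the square twin.

```bash
python3 -m handwheel '[[-3.6,-3.6,0,0,0.4],[-3.6,-3.6,0,0,0.4],[-3.6,-3.6,0,0,0.4],[-3.6,-3.6,0,0,0.4],[-3.6,-3.6,0,0,0.4],[-3.6,-3.6,0,0,0.4],[-3.6,-3.6,0,0,0.4],[-3.6,-3.6,0,0,0.4],[-3.6,-3.6,0,0,0.4],[-3.6,-3.6,0,0,0.4]]';python3 -m handwheel '[[0,0,0,0,0.4],[0,0,0,0,0.4]]'
python3 - <<'E'
from h import *
p=cams.camera_params('wrist');s=sense();R=s['ee_rot']
for u,v in((247,259),(400,259)): print('rim in tool',(R.T@(onz(p,u,v,s['tcp_pos'][2]-.039)-s['tcp_pos'])).round(4))
toolmove([.5232,-.3248,.30],62.6)
p,im=snap('wrist','w3.png')
for X in([.5232,-.3248,.076],[.536,-.19,.076]): print(proj(p,X))
E
```

```text
time_s: 5.7
tcp_pos: [0.6006, -0.368, 0.2971]
ee_rot: [[-0.888, 0.46, -0.003], [0.46, 0.888, 0.001], [0.004, -0.0, -1.0]]
wrist_force: [1.0, 1.3, -1.3]
gripper_width: 0.642
time_s: 5.95
tcp_pos: [0.6001, -0.3664, 0.2972]
ee_rot: [[-0.887, 0.461, -0.003], [0.461, 0.887, 0.002], [0.004, -0.0, -1.0]]
wrist_force: [-0.2, 0.4, -2.5]
gripper_width: 0.639
rim in tool [ 0.0289 -0.0277  0.0391]
rim in tool [0.029  0.0277 0.0391]
t 5.95 tcp [ 0.6001 -0.3664  0.2972] yawY 62.5 tilt z [-0.0034  0.0016 -1.    ] move cm [ 8.74  0.14 -0.25] turn -0.1 F [-0.2  0.4 -2.5] w 0.639
[325.05770058 126.04736847]
[490.239462    56.14394964]
```

View pics/w3.png

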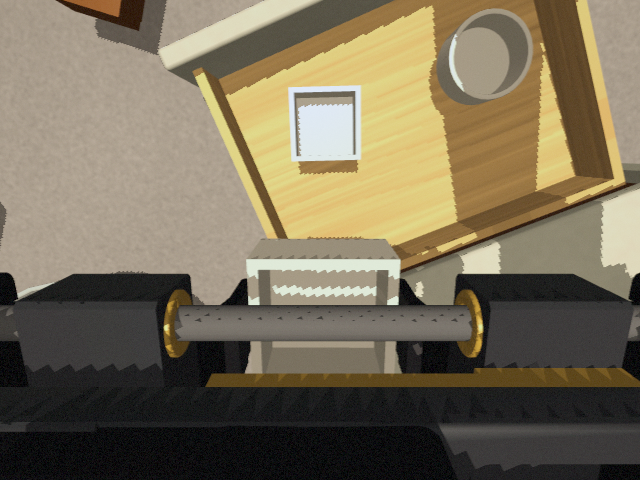

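The wrist view shows the square twin's rim at about (289,87)–(361,161), nearly square to the tool. The round twin's rim is an ellipse near (490,54).

```bash
python3 - <<'E'
from h import *
p=cams.camera_params('wrist');im=cv2.imread('pics/w3.png');s=sense();R=s['ee_rot']
hsv=cv2.cvtColor(im,cv2.COLOR_BGR2HSV);m=((hsv[...,1]<50)&(hsv[...,2]>110)).astype(np.uint8);m[:70]=0;m[180:]=0;m[:,:250]=0;m[:,400:]=0
k=max(cv2.findContours(m,0,2)[0],key=cv2.contourArea)
print(cv2.boundingRect(k))
w=np.array([onz(p,*u,.076)[:2] for u in k[:,0].astype(float)])*1000
r=cv2.minAreaRect(w.astype(np.float32));print(r)
t=cams.camera_params('top');print(tri(p,(325,124),t,(457.2,229.1)))
yaw=62.6
c=np.array([*r[0],0])/1000; tgt=c-R@[.001,0,0]; tgt[2]=.30
toolmove(tgt,r[2])
# round rim: ellipse points by eye cast
e=np.array([onz(p,u,v,.076)[:2] for u,v in((450,54),(531,45),(493,9),(487,99))]);print('rb',e.round(4),(e[0]+e[1])/2,(e[2]+e[3])/2)
E
```

```text
(288, 85, 73, 77)
((521.8272705078125, -323.963134765625), (56.26378631591797, 56.385276794433594), 64.01309967041016)
(array([ 0.52277653, -0.32378725,  0.08170815]), np.float64(0.0006899105582280584))
t 6.0 tcp [ 0.6002 -0.3659  0.2981] yawY 62.6 tilt z [-0.0022  0.0011 -1.    ] move cm [ 8.79  0.11 -0.17] turn -1.4 F [-0.6 -0.2 -0.9] w 0.642
rb [[ 0.5208 -0.2159]
 [ 0.5432 -0.1591]
 [ 0.5072 -0.1758]
 [ 0.5638 -0.2027]] [ 0.53200012 -0.18750366] [ 0.53552611 -0.18926008]
```

```bash
python3 -m handwheel '[[4.4,0.1,0,-1.4,0.4],[4.4,0,0,0,0.4],[0,0,3,0,0.4],[0,0,4,0,0.4],[0,0,2.5,0,0.4],[0,0,0,0,0.4],[0,0,0,0,0.4]]'; python3 - <<'E'
from h import *
s=sense();R=s['ee_rot'];c=np.array([.5220,-.3240,0]);t=c-R@[.001,0,0];t[2]=.150;toolmove(t,64)
E
```

```text
time_s: 6.88
tcp_pos: [0.5233, -0.3257, 0.206]
ee_rot: [[-0.899, 0.439, 0.002], [0.439, 0.899, -0.001], [-0.003, -0.0, -1.0]]
wrist_force: [0.3, -0.0, -1.6]
gripper_width: 0.639
t 6.88 tcp [ 0.5233 -0.3257  0.206 ] yawY 64.0 tilt z [ 0.0023 -0.0014 -1.    ] move cm [0.1 0.1 5.6] turn -0.0 F [ 0.3 -0.  -1.6] w 0.639
```

```bash
python3 -m handwheel '[[0.1,0.1,1.5,0,0.4],[0,0,1.2,0,0.4],[0,0,1,0,0.4],[0,0,0.8,0,0.4],[0,0,0.5,0,0.4],[0,0,0,0,0.4],[0,0,0,0,0.4]]';python3 -m handwheel '[[0,0,0.2,0,0.4],[0,0,0.2,0,0.4],[0,0,0,0,0.4],[0,0,0,0,0.4]]'; python3 - <<'E'
from h import *
s=sense();R=s['ee_rot'];c=np.array([.5220,-.3240,0]);t=c-R@[.001,0,0];t[2]=.150;toolmove(t,64)
E
```

```text
time_s: 7.75
tcp_pos: [0.5223, -0.3248, 0.1546]
ee_rot: [[-0.898, 0.44, 0.001], [0.44, 0.898, -0.0], [-0.001, -0.0, -1.0]]
wrist_force: [-1.0, 0.1, -1.7]
gripper_width: 0.64
time_s: 8.25
tcp_pos: [0.5221, -0.3246, 0.1503]
ee_rot: [[-0.898, 0.44, 0.0], [0.44, 0.898, -0.0], [-0.0, -0.0, -1.0]]
wrist_force: [-0.5, -0.2, -1.7]
gripper_width: 0.641
t 8.25 tcp [ 0.5221 -0.3246  0.1503] yawY 63.9 tilt z [ 0.e+00 -1.e-04 -1.e+00] move cm [-0.06  0.05  0.03] turn -0.1 F [-0.5 -0.2 -1.7] w 0.641
```

No contact yet, and the cup is free and nearly down. I'll creep to contact.

```bash
python3 -m handwheel '[[0,0,0.1,0,0.4],[0,0,0,0,0.4],[0,0,0,0,0.4]]'; python3 -m handwheel '[[0,0,0.1,0,0.4],[0,0,0,0,0.4],[0,0,0,0,0.4]]'
```

```text
time_s: 8.62
tcp_pos: [0.5222, -0.3247, 0.1498]
ee_rot: [[-0.898, 0.44, 0.001], [0.44, 0.898, -0.0], [-0.001, -0.0, -1.0]]
wrist_force: [-0.4, 1.3, 1.9]
gripper_width: 0.642
time_s: 9.0
tcp_pos: [0.5223, -0.3248, 0.1498]
ee_rot: [[-0.898, 0.44, 0.001], [0.44, 0.898, -0.001], [-0.001, -0.0, -1.0]]
wrist_force: [-1.5, 2.1, 6.0]
gripper_width: 0.638
```

```bash
python3 -m handwheel '[[0,0,-0.1,0,0.7],[0,0,0,0,0.8],[0,0,0,0,0.9],[0,0,0,0,0.9],[0,0,-2,0,0.9],[0,0,-5,0,0.9],[0,0,-5,0,1],[0,0,-4,0,1],[0,0,0,0,1]]'; python3 - <<'E'
from h import *
toolmove([.6328,.268,.31],108)
p,im=snap('scene','s2.png');cv2.imwrite('pics/s2c.png',cv2.resize(im[230:390,180:360],(720,640))[:600])
E
```

```text
time_s: 10.12
tcp_pos: [0.5232, -0.3253, 0.3136]
ee_rot: [[-0.898, 0.44, 0.008], [0.44, 0.898, -0.003], [-0.009, 0.0, -1.0]]
wrist_force: [-0.5, 0.8, -0.4]
gripper_width: 0.995
t 10.12 tcp [ 0.5232 -0.3253  0.3136] yawY 63.9 tilt z [ 0.008  -0.0035 -1.    ] move cm [16.26 58.1   0.24] turn -44.1 F [-0.5  0.8 -0.4] w 0.995
```

View pics/s2c.png

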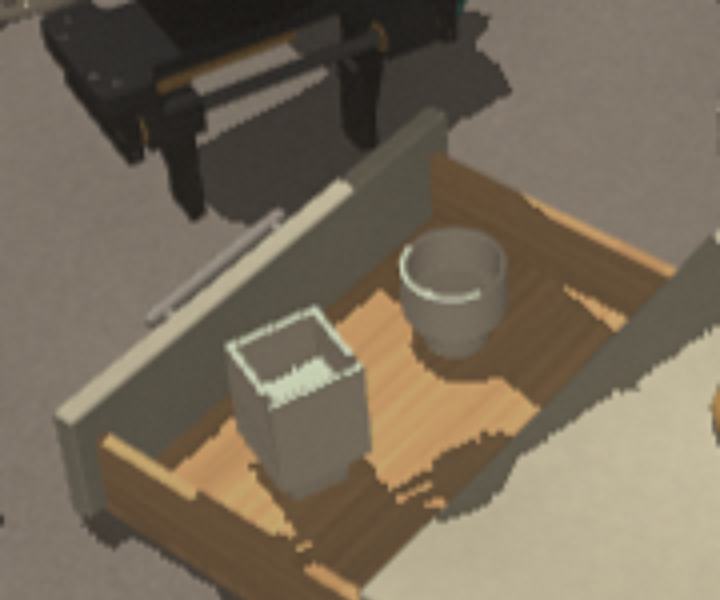

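The square cup sits flush on its twin as one continuous square column at (300,400), and the round twin stands undisturbed at (455,290). Next is the stray round cup.

```bash
python3 -m handwheel '[[1.4,5.8,0,0,1],[1.4,5.8,0,0,1],[1.4,5.8,0,0,1],[1.4,5.8,0,0,1],[1.4,5.8,0,0,1],[1.4,5.8,0,0,1],[1.4,5.8,0,0,1],[1.4,5.8,0,0,1],[1.4,5.8,0,0,1],[1.4,5.8,0,0,1]]';python3 -m handwheel '[[0,0,0,-7.5,1],[0,0,0,-7.5,1],[0,0,0,-7.5,1],[0,0,0,0,1],[0,0,0,0,1]]'
python3 - <<'E'
from h import *
toolmove([.6328,.268,.099],86.4)
p,im=snap('wrist','w4.png');print(proj(p,[.6328,.268,.06]))
E
```

```text
time_s: 11.42
tcp_pos: [0.6514, 0.2595, 0.3071]
ee_rot: [[-0.898, 0.44, -0.003], [0.44, 0.898, -0.002], [0.002, -0.003, -1.0]]
wrist_force: [1.0, 0.6, -0.1]
gripper_width: 0.999
time_s: 12.05
tcp_pos: [0.6515, 0.2576, 0.3082]
ee_rot: [[-0.998, 0.065, -0.002], [0.065, 0.998, -0.001], [0.002, -0.001, -1.0]]
wrist_force: [0.4, 0.5, 0.1]
gripper_width: 1.003
t 12.05 tcp [0.6515 0.2576 0.3082] yawY 86.3 tilt z [-1.6e-03 -8.0e-04 -1.0e+00] move cm [ 1.9   0.93 20.92] turn -0.1 F [0.4 0.5 0.1] w 1.003
[333.42533386 206.52820838]
```

View pics/w4.png

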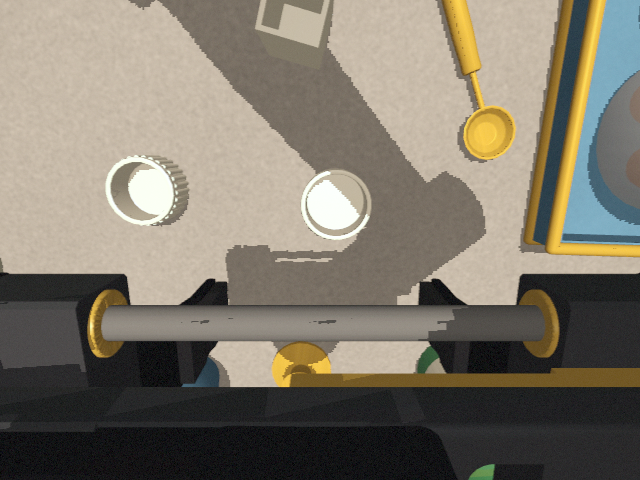

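The wrist view shows the round cup's rim circle spanning columns 301–371 and rows 169–240, centred at (336,204.5). The fluted ramekin is at (147,190).

```bash
python3 - <<'E'
from h import *
p=cams.camera_params('wrist');t=cams.camera_params('top')
l,r,u,d=[onz(p,*c,.06) for c in((301,204.5),(371,204.5),(336,169),(336,240))]
print(np.linalg.norm(l-r),np.linalg.norm(u-d)); c=(l+r+u+d)/4;print(c, tri(p,(336,204.5),t,(228.5,190.5)))
toolmove([*c[:2],.099],86.3)
E
```

```text
0.06332227514895511 0.06441579060721611
[0.63170408 0.27047404 0.06      ] (array([0.63375133, 0.27065864, 0.05097971]), np.float64(0.0023785916978816485))
t 12.1 tcp [0.6516 0.2576 0.3085] yawY 86.3 tilt z [-1.1e-03 -6.0e-04 -1.0e+00] move cm [ 2.04  1.17 20.95] turn -0.0 F [-0.9 -0.3  0.1] w 0.994
```

```bash
python3 -m handwheel '[[2.0,1.1,2,0,1],[0,0,5,0,1],[0,0,5,0,1],[0,0,4.9,0,1],[0,0,2,0,1],[0,0,2,0,1],[0,0,0,0,1]]'; python3 -m handwheel '[[0,0,0,0,0.7],[0,0,0,0,0.6],[0,0,0,0,0.5],[0,0,0,0,0.5],[0,0,0,0,0.5]]';  python3 -m handwheel '[[0,0,-2,0,0.5],[0,0,-5,0,0.5],[0,0,-5,0,0.5],[0,0,-5,0,0.5],[0,0,-3,0,0.5],[0,0,0,0,0.5],[0,0,0,0,0.5]]'
python3 - <<'E'
from h import *
toolmove([.5335,-.189,.30],85.4)
p,im=snap('wrist','w5.png');cv2.imwrite('pics/w5.png',im[200:400,200:450])
E
```

```text
time_s: 12.98
tcp_pos: [0.6315, 0.2693, 0.0982]
ee_rot: [[-0.998, 0.064, -0.004], [0.064, 0.998, -0.002], [0.003, -0.002, -1.0]]
wrist_force: [0.0, -0.6, 0.6]
gripper_width: 0.998
time_s: 13.6
tcp_pos: [0.6328, 0.2704, 0.1013]
ee_rot: [[-0.998, 0.063, 0.001], [0.063, 0.998, 0.001], [-0.001, 0.001, -1.0]]
wrist_force: [-1.4, 0.8, 4.5]
gripper_width: 0.74
time_s: 14.48
tcp_pos: [0.6314, 0.2696, 0.2972]
ee_rot: [[-0.998, 0.064, -0.005], [0.064, 0.998, -0.002], [0.005, -0.002, -1.0]]
wrist_force: [-0.8, -0.8, -3.7]
gripper_width: 0.74
t 14.47 tcp [0.6314 0.2696 0.2972] yawY 86.4 tilt z [-0.0047 -0.0017 -1.    ] move cm [  6.86 -46.4   -0.15] turn 1.0 F [-0.8 -0.8 -3.7] w 0.74
```

View pics/w5.png

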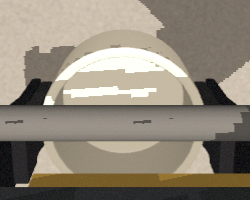

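Gripped and level, with the round cup's near rim at about row 248. Next I go over the drawer, offset to view the round twin.

```bash
python3 -m handwheel '[[-0.2,-4.6,0,0,0.5],[-0.2,-4.6,0,0,0.5],[-0.2,-4.6,0,0,0.5],[-0.2,-4.6,0,0,0.5],[-0.2,-4.6,0,0,0.5],[-0.2,-4.6,0,0,0.5],[-0.2,-4.6,0,0,0.5],[-0.2,-4.6,0,0,0.5],[-0.2,-4.6,0,0,0.5],[-0.2,-4.6,0,0,0.5]]';python3 -m handwheel '[[0,0,0,0,0.5],[0,0,0,0,0.5]]'
python3 - <<'E'
from h import *
p=cams.camera_params('wrist');s=sense();R=s['ee_rot']
print('rim in tool',(R.T@(onz(p,325,248,s['tcp_pos'][2]-.0413)-s['tcp_pos'])).round(4))
toolmove([.5335,-.189,.30],85.4)
p,im=snap('wrist','w6.png')
print(proj(p,[.5335,-.189,.076]))
E
```

```text
time_s: 15.78
tcp_pos: [0.6226, -0.1917, 0.2976]
ee_rot: [[-0.998, 0.063, -0.004], [0.063, 0.998, 0.001], [0.004, 0.001, -1.0]]
wrist_force: [0.6, -0.9, -2.8]
gripper_width: 0.736
time_s: 16.02
tcp_pos: [0.6229, -0.1902, 0.2982]
ee_rot: [[-0.998, 0.064, -0.003], [0.064, 0.998, 0.001], [0.003, 0.001, -1.0]]
wrist_force: [0.7, -0.3, -2.8]
gripper_width: 0.739
rim in tool [0.0325 0.0006 0.0414]
t 16.02 tcp [ 0.6229 -0.1902  0.2982] yawY 86.3 tilt z [-3.4e-03  8.0e-04 -1.0e+00] move cm [ 8.93 -0.45 -0.15] turn 0.9 F [ 0.7 -0.3 -2.8] w 0.739
[317.31937316 123.78335225]
```

View pics/w6.png

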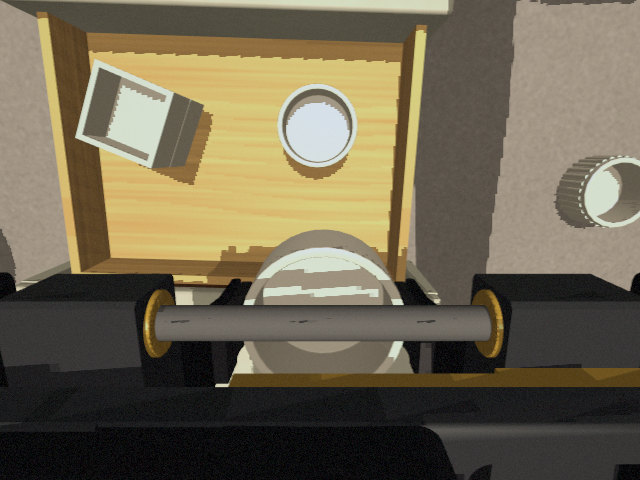

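The wrist view shows the round twin's rim spanning columns 278–357 and rows 84–167, and the square stack seated at left, around (135,115).

```bash
python3 - <<'E'
from h import *
p=cams.camera_params('wrist');im=cv2.imread('pics/w6.png');s=sense();R=s['ee_rot']
hsv=cv2.cvtColor(im,cv2.COLOR_BGR2HSV);m=((hsv[...,1]<60)&(hsv[...,2]>100)).astype(np.uint8);m[:75]=0;m[190:]=0;m[:,:260]=0;m[:,375:]=0
k=max(cv2.findContours(m,0,2)[0],key=cv2.contourArea);print(cv2.boundingRect(k))
w=np.array([onz(p,*u,.076)[:2] for u in k[:,0].astype(float)])*1000
e=cv2.fitEllipse(w.astype(np.float32));print(e,cv2.minEnclosingCircle(w.astype(np.float32)))
t=cams.camera_params('top');print(tri(p,(317.3,125.3),t,(404.5,224.5)))
c=np.array([*e[0],300])/1000; tgt=c-R@[.0005,0,0]; tgt[2]=.30; toolmove(tgt)
E
```

```text
(277, 84, 81, 83)
((535.6570434570312, -188.9803009033203), (62.972591400146484, 63.13542938232422), 4.147534370422363) ((535.6871948242188, -188.98062133789062), 31.9199161529541)
(array([ 0.5359719 , -0.18844542,  0.0882735 ]), np.float64(0.0002764682724923177))
t 16.07 tcp [ 0.6231 -0.1896  0.2988] yawY 86.4 tilt z [-2.5e-03  6.0e-04 -1.0e+00] move cm [ 8.68 -0.48 -0.1 ] turn None F [-0.7  0.5 -1.4] w 0.737
```

```bash
python3 -m handwheel '[[4.35,-0.5,0,0,0.5],[4.35,0,0,0,0.5],[0,0,3,0,0.5],[0,0,4,0,0.5],[0,0,2.3,0,0.5],[0,0,0,0,0.5],[0,0,0,0,0.5]]'; python3 - <<'E'
from h import *
s=sense();R=s['ee_rot'];c=np.array([.5357,-.1890,0]);t=c-R@[.0005,0,0];t[2]=.151;toolmove(t)
E
```

```text
time_s: 16.95
tcp_pos: [0.5371, -0.1893, 0.2084]
ee_rot: [[-0.998, 0.061, 0.002], [0.061, 0.998, -0.001], [-0.002, -0.001, -1.0]]
wrist_force: [0.3, -0.4, -1.7]
gripper_width: 0.737
t 16.95 tcp [ 0.5371 -0.1893  0.2084] yawY 86.5 tilt z [ 2.1e-03 -7.0e-04 -1.0e+00] move cm [0.11 0.03 5.74] turn None F [ 0.3 -0.4 -1.7] w 0.737
```

```bash
python3 -m handwheel '[[0.1,0,1.5,0,0.5],[0,0,1.2,0,0.5],[0,0,1,0,0.5],[0,0,0.8,0,0.5],[0,0,0.5,0,0.5],[0,0,0,0,0.5],[0,0,0,0,0.5]]';python3 -m handwheel '[[0,0,0.2,0,0.5],[0,0,0.2,0,0.5],[0,0,0,0,0.5],[0,0,0,0,0.5]]'; python3 -m handwheel '[[0,0,0.1,0,0.5],[0,0,0,0,0.5],[0,0,0,0,0.5]]'
```

```text
time_s: 17.82
tcp_pos: [0.5355, -0.1898, 0.1576]
ee_rot: [[-0.998, 0.063, 0.001], [0.063, 0.998, -0.0], [-0.001, -0.0, -1.0]]
wrist_force: [-0.3, 0.3, -2.4]
gripper_width: 0.738
time_s: 18.32
tcp_pos: [0.5352, -0.1898, 0.1533]
ee_rot: [[-0.998, 0.063, -0.0], [0.063, 0.998, -0.0], [0.0, -0.0, -1.0]]
wrist_force: [-0.3, -0.5, -2.7]
gripper_width: 0.74
time_s: 18.7
tcp_pos: [0.5352, -0.1898, 0.1523]
ee_rot: [[-0.998, 0.063, 0.0], [0.063, 0.998, -0.0], [-0.0, -0.0, -1.0]]
wrist_force: [0.5, -0.2, -2.2]
gripper_width: 0.736
```

```bash
python3 -m handwheel '[[0,0,0.1,0,0.5],[0,0,0,0,0.5],[0,0,0,0,0.5]]'; python3 -m handwheel '[[0,0,0.1,0,0.5],[0,0,0,0,0.5],[0,0,0,0,0.5]]'
```

```text
time_s: 19.08
tcp_pos: [0.5353, -0.1898, 0.1513]
ee_rot: [[-0.998, 0.063, 0.0], [0.063, 0.998, -0.0], [-0.0, -0.0, -1.0]]
wrist_force: [-0.3, -0.2, -1.6]
gripper_width: 0.738
time_s: 19.45
tcp_pos: [0.5354, -0.1898, 0.1512]
ee_rot: [[-0.998, 0.063, 0.001], [0.063, 0.998, -0.0], [-0.001, -0.0, -1.0]]
wrist_force: [-2.1, 1.4, 5.6]
gripper_width: 0.739
```

Contact came at 0.151, which is the expected seat. I release, lift and back off for a final look.

```bash
python3 -m handwheel '[[0,0,-0.1,0,0.8],[0,0,0,0,0.9],[0,0,0,0,0.95],[0,0,0,0,0.95],[0,0,-2,0,0.95],[0,0,-5,0,0.95],[0,0,-5,0,1],[0,0,-4,0,1],[2,0,0,0,1],[5,0,0,0,1]]'; python3 -m handwheel '[[5,0,0,0,1],[5,0,0,0,1],[0,0,0,0,1],[0,0,0,0,1]]'; python3 - <<'E'
from h import *
p,a=snap('scene','s3.png');q,b=snap('top','t3.png')
out=np.zeros((600,800,3),np.uint8);out[:600,:400]=cv2.resize(a[190:370,220:430],(400,343))[:600] if 0 else 0
out[:343,:400]=cv2.resize(a[190:370,220:430],(400,343));out[:300,400:]=cv2.resize(b[150:330,165:405],(400,300));out[300:,400:]=cv2.resize(b[165:270,365:505],(400,300))
cv2.imwrite('pics/f.png',out)
E
```

```text
time_s: 20.7
tcp_pos: [0.4658, -0.1853, 0.3111]
ee_rot: [[-0.998, 0.063, 0.001], [0.063, 0.998, -0.0], [-0.001, -0.0, -1.0]]
wrist_force: [0.1, -0.2, 0.3]
gripper_width: 0.998
time_s: 21.2
tcp_pos: [0.3661, -0.1791, 0.3118]
ee_rot: [[-0.998, 0.063, 0.002], [0.063, 0.998, -0.0], [-0.002, -0.0, -1.0]]
wrist_force: [0.2, 0.3, 0.7]
gripper_width: 0.996
```

View pics/f.png

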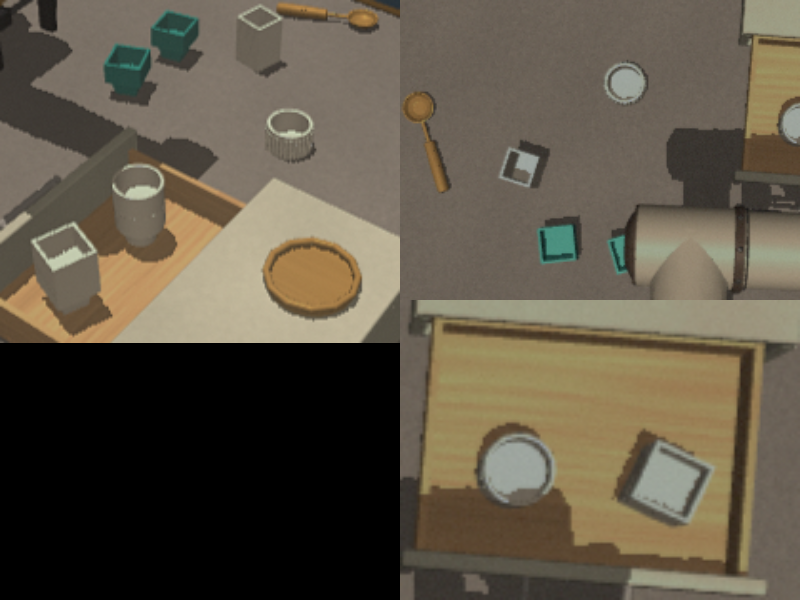

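Both stacks stand flush and upright in the drawer. The ramekin, tumbler, spoon and turquoise cups look unmoved, so I hand in.

```bash
python3 -c "
from station import job
print(job.finish_job())"
```

```text
the job is handed in; nothing more can be done
None
```

Both stray cups are nested in their matching drawer cups, and the job was handed in at about 21 s of the 64 s allowed. No verdict was reported.

- **Square cup:** I gripped it across its flats and turned it to its twin's angle. I lowered it until I felt contact at TCP z = 0.150 m, the expected seating height, then released it.
- **Round cup:** I did the same, with contact at TCP z = 0.151 m, which also matches. Contact force was about 6 N for each cup.
- **Last pictures:** the scene and top views show both stacks upright and flush in the drawer. The ramekin, tumbler, spoon and turquoise cups look unmoved, and the gripper is open and clear. I judged this by eye and did not measure the final offsets or distances.
- **Disagreeing checks:** combining the wrist and top views gave poor heights. The square cup's rim came out at 42 mm instead of 60 mm, the round cup's at 51 mm instead of 60 mm, and the round twin's at 88 mm instead of 76 mm. I relied on the top and scene views (within 2–4 mm of the stated heights), rim sizes that matched to within about 1 mm for both twins and the stray round cup (the stray square's outline came out 3–4 mm long one way), and the contact heights.

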